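Centre the clay cockerel on its plinth

TASK

The little clay cockerel stands too near the edge of its wooden plinth. With the fingertips alone, nudge it gently by its foot until it stands upright in the middle of the plinth, then take the hand away. Do not pinch, lift or topple it, and leave everything else on the ledge where it is.

Things in the scene. Friction and masses are not known exactly. Their poses are not given: they have to be found in the camera images.
- cockerel: Top-heavy unglazed clay cockerel figurine, about 100 g, 66 mm tall, standing loose on the plinth. Its round foot, a disc 28 mm across and 12 mm thick, is its widest part; above it a stem 10 mm across, from 25 to 54 mm up a body at most 24 mm across, then the head. Origin: centre of the foot's underside; z up, x towards the beak, any yaw.
- cockerel_foot (a point): Middle of the cockerel's foot, 6 mm above its underside: the height to push at. Pushed slowly at the foot (within 12 mm of the plinth's top) the cockerel slides; pushed at body or head height it tips over. Sliding it takes about 1 N; more than 10 N on it counts as rough.
- plinth: Square pale-wood plinth 80 x 80 x 30 mm, fixed, any yaw. Origin: centre of its underside; z up; x and y along its sides.
- plinth_top (a point): Centre of the plinth's flat top face, 30 mm above the plinth's origin: where the middle of the cockerel's foot must come to stand. The top lies about 138 mm above the work surface.
- ledge: Fixed raised slab of pale marble, 380 x 800 mm, its top 100 mm above the work surface, on white brackets, hook rail with two key rings under its front edge. Origin: under its middle at the work surface; y along its length. Behind it (x about 0.87 on) a white kerb 130 mm high; beyond each end (|y| above 0.6) a white pier 200 mm high.
- tile: Fixed white glazed tile 140 x 140 x 8 mm with blue corner lozenges, lying on the ledge, under the plinth. Origin: centre of its underside.
- key_bowl: Bystander: blue glazed bowl 110 mm across, 42 mm high, on the ledge. Origin: centre of its underside.
- glasses_case: Bystander: black rounded sunglasses case 62 x 155 x 45 mm (long along its y), on the ledge. Origin: centre of its underside.
- vase: Bystander: small glass vase 60 mm across, 90 mm high, on the ledge. Origin: centre of its underside.
- opener: Bystander: flat steel bottle opener 40 x 120 x 6 mm (long along its y), lying on the ledge. Origin: about its middle, on its underside.
- mint_tin: Bystander: flat aluminium tin 60 x 95 x 20 mm, on the ledge. Origin: centre of its underside.
- house_key: Bystander: brass door key 57 mm long, 24 mm wide, 4 mm thick, lying on the ledge. Origin: near its middle, on its underside.

How it is judged:
By the outcome, as a careful person would: the job done as asked, in the order asked, and still so for the second after the job is handed in, with the robot touching nothing.
It also fails if it takes over 48 s, if anything falls off the work surface, if the arm or the gripper's body presses on something with over 40 N, if the wrist force passes 120 N, or if a joint passes its speed limit or range.

ROBOT

A 7-joint arm with a two-finger parallel gripper is mounted at the origin on the work surface. World frame = base frame: x ahead of the robot, y to its left, z up, the work surface at z = 0. Lengths are in m, angles in rad, forces in N, time in s.
With the tool pointing down it reaches from about 0.425 to 0.925 m from the base axis. Payload 6.8 kg.
Tool frame: the origin (TCP) lies at the very end of the fingers, on their centre line; the grasp point (between the pads) lies 19 mm behind it; z points along the fingers, x is the direction in which the jaws open and shut, and the axes are right-handed (so a half turn about z gives the same grasp; the last joint's range is limited). The gripper opens to 88 mm and grips with 3 to 60 N. Pads are 20 mm wide; open, the fingers measure 115 mm over their backs; the gripper's body (75 mm by 178 mm) begins 61 mm behind the grasp point.
Start: joints at [1.184, 0.477, 0.022, 1.555, -0.011, 1.109, -0.083], TCP at [0.186, -0.649, 0.223] pointing down, gripper open.
Joint ranges: [-2.96, 2.96], [-0.34, 2.1], [-1.41, 1.46], [0.24, 2.44], [-1.37, 4.51], [0.17, 1.92], [-2.96, 2.96]. Speed limits (rad/s): [2.39, 2.39, 3.14, 3.14, 3.14, 3.14, 3.14].

INTERFACE

Orientations are given as a 3x3 rotation matrix whose columns are the frame's x, y, z axes.
In Python, from bench import arm gives the robot as it stands.
- The arm moves only by the tool servo_tool, never from a script. Its argument "moves" is a list of rows, each a list of 6 numbers: the shift along the tool's x, y, z in m, then the turn, a rotation vector about the tool's x, y, z in units of 6 degrees (1.0 is 6 degrees). In form: [[dx, dy, dz, ax, ay, az], ...]. A call has exactly 8 rows; each row shifts and turns the commanded pose from where the row before left it, along the tool's axes as they then stand; what a row does not reach is not made up. A row lasts 1/10 s, in which the tool goes at most 50 mm and 8.59 degrees, less where a joint would pass 70% of its speed; a pose out of reach is approached as far as the arm can. A call is refused whole if a number of a shift passes 0.05 or a number of a turn 1, either way. A call with a gripper value outside its range is refused whole. "hand" is the gripper command: -1 is shut, 1 is fully open, values between are in proportion, set as the call begins (left out, the last holds). The fingers move at their own pace and stop on an object; "force" is the grip in N (left out, the last holds). Time passes only in rows, so rows that do not move let the fingers close, or fill a call up. It gives the time, the measured TCP pose, the force and the opening at its end, in the units of the state.
- arm.read_state(): the state, without advancing time (a new reading comes with each control period).
- arm.grab_frame(name): name is "scene" or "top" or "wrist"; returns the picture (384x512x3 uint8, blue, green, red); there is no depth.
- arm.camera_info(name): a dict with "fx", "fy", "cx", "cy" (pixels), "view" (4x4, takes a point from world to camera coordinates); the wrist camera has in their place "tool_from_camera" (4x4, takes a point from camera to tool coordinates, whose origin is the TCP and whose axes are the tool frame's). Camera axes: x right, y down, z forward; pixel columns grow to the right and rows downward; lengths in m; the calibration is good to about 2 mm. A picture is of the moment at which its call begins: read the wrist's pose just before it. camera_info takes no time and is no camera call.
- arm.sign_off(): hands the job in, once; it reports no verdict.
The state is a dict: "t": time; "joints": joint angles; "joint_velocities": joint speeds; "effort": joint torques, N m; "tool_pos": TCP position; "tcp_rot": TCP orientation; "wrist_force": force on the tool from outside, world axes, zero at the start; "ft_torque": the same for the moment, N m; "gripper_width": finger opening in m.
Only numpy, scipy, OpenCV 4.12 (cv2) and the standard library are available. Lean on these libraries where they do the work, as an engineer would, in place of code of your own. Each camera call takes 0.05 s, during which the arm holds its last target. There are 200 camera calls.

## Working session

There is one attempt and no reset: what is moved stays moved. The work goes in short steps, Python scripts to look and compute and a tool call to move; the robot and the scene stay as the last step left them, time stands still between calls to the robot, and variables do not carry over. Pictures are saved under pics/ and viewed, about 8 in all and at most 12, crops included, and the job is handed in when it is done.

Besides the shell and the picture viewer there is one more tool, called after "Call:" by a JSON object that holds its "api" and its "payload". servo_tool: Moves the arm, as the interface text tells. Its arguments: {"type":"object","properties":{"moves":{"type":"array","items":{"type":"array","items":{"type":"number"}}},"hand":{"type":"number"},"force":{"type":"number"}},"required":["moves"]}

```bash
mkdir -p pics; ls
python3 - <<'E'
from bench import arm
import cv2,numpy as np
np.set_printoptions(precision=4,suppress=True)
for n in("scene","top"):
    cv2.imwrite(f"pics/{n}0.png",arm.grab_frame(n)); print(n,arm.camera_info(n))
print(arm.camera_info("wrist"))
s=arm.read_state();print(s)
E
```

```text
pics
scene {'fx': 397.93199625931425, 'fy': 397.93199625931425, 'cx': 252.96346181051553, 'cy': 192.08678369098413, 'view': array([[-0.6298,  0.7766,  0.016 ,  0.3583],
       [ 0.5211,  0.4377, -0.7328, -0.2168],
       [-0.5761, -0.4531, -0.6803,  1.3654],
       [ 0.    ,  0.    ,  0.    ,  1.    ]])}
top {'fx': 436.709256486084, 'fy': 436.709256486084, 'cx': 258.6317029242072, 'cy': 198.84656986336077, 'view': array([[-0.0086, -0.9999, -0.0113,  0.0098],
       [-0.9957,  0.0096, -0.0919,  0.5724],
       [ 0.092 ,  0.0105, -0.9957,  0.8793],
       [ 0.    ,  0.    ,  0.    ,  1.    ]])}
{'fx': 297.9427869793588, 'fy': 297.9427869793588, 'cx': 254.96317406072006, 'cy': 195.16123042474274, 'tool_from_camera': array([[ 1.    ,  0.0002,  0.0004,  0.0002],
       [-0.0003,  0.9523,  0.3051, -0.083 ],
       [-0.0003, -0.3051,  0.9523, -0.1621],
       [ 0.    ,  0.    ,  0.    ,  1.    ]])}
{'t': 0.1, 'joints': array([ 1.1839,  0.4777,  0.0224,  1.5563, -0.0115,  1.1093, -0.0831]), 'joint_velocities': array([ 0.0008, -0.0019,  0.0004, -0.0011,  0.0004,  0.0022, -0.    ]), 'effort': array([  0.0031, -58.4096,   1.5397, -27.3321,  -0.0542,   0.0131,
         0.0001]), 'tool_pos': array([ 0.1856, -0.6485,  0.2218]), 'tcp_rot': array([[ 0.2752, -0.9614, -0.0006],
       [-0.9614, -0.2752,  0.0015],
       [-0.0016,  0.0002, -1.    ]]), 'wrist_force': array([ 0.5812,  1.2864, -0.208 ]), 'ft_torque': array([ 0.0129, -0.0233, -0.0361]), 'gripper_width': 0.0876649319567058}
```

View pics/scene0.png

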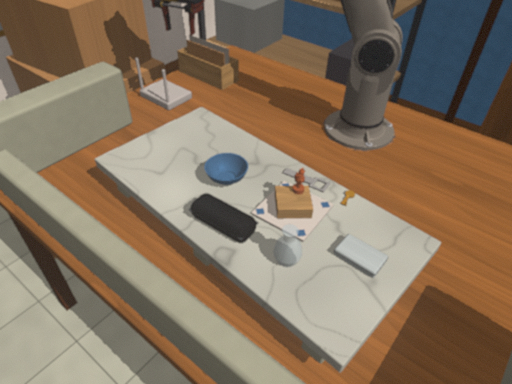

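View pics/top0.png

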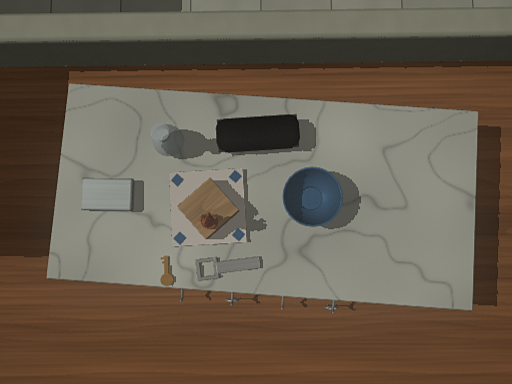

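The top view shows the plinth (turned about 45°) around (208,208) and the cockerel near (208,222), towards the robot-side corner. I'll zoom in on both views.

```bash
cat > h.py <<'E'
import cv2,numpy as np
from bench import arm
np.set_printoptions(precision=4,suppress=True)
def proj(n,P,s=None):
    c=arm.camera_info(n); P=np.atleast_2d(P)
    if n=="wrist":
        T=np.eye(4);T[:3,:3]=s["tcp_rot"];T[:3,3]=s["tool_pos"]
        V=np.linalg.inv(T@c["tool_from_camera"])
    else: V=c["view"]
    q=P@V[:3,:3].T+V[:3,3]
    return np.c_[c["fx"]*q[:,0]/q[:,2]+c["cx"],c["fy"]*q[:,1]/q[:,2]+c["cy"]]
def back(n,uv,z,s=None):
    c=arm.camera_info(n); uv=np.atleast_2d(uv)
    if n=="wrist":
        T=np.eye(4);T[:3,:3]=s["tcp_rot"];T[:3,3]=s["tool_pos"];T=T@c["tool_from_camera"]
    else: T=np.linalg.inv(c["view"])
    d=np.c_[(uv[:,0]-c["cx"])/c["fx"],(uv[:,1]-c["cy"])/c["fy"],np.ones(len(uv))]@T[:3,:3].T
    return T[:3,3]+d*((z-T[2,3])/d[:,2])[:,None]
E
python3 - <<'E'
import cv2,numpy as np
a=cv2.imread("pics/top0.png")[160:260,150:290];b=cv2.imread("pics/scene0.png")[150:250,240:340]
a=cv2.resize(a,None,fx=5,fy=5,interpolation=cv2.INTER_CUBIC)
b=cv2.resize(b,None,fx=5,fy=5,interpolation=cv2.INTER_CUBIC)
cv2.imwrite("pics/cropt.png",a);cv2.imwrite("pics/crops.png",b)
E
```

```text
(no output)
```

View pics/cropt.png

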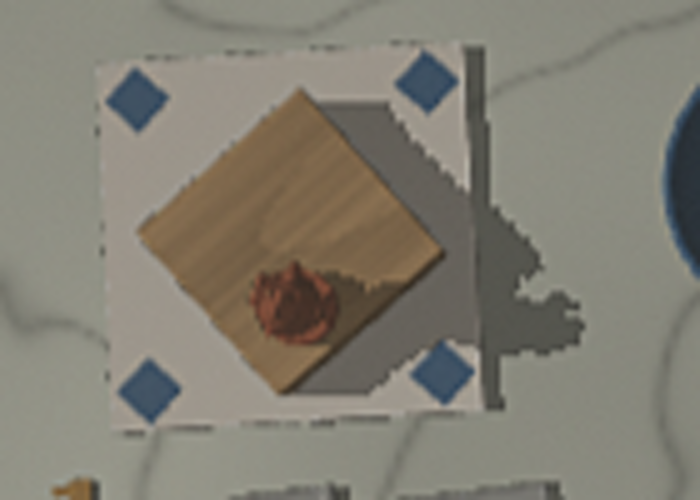

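Run:
```python
from h import *
off=np.array([150,160])
c=np.array([[300,88],[445,252],[283,393],[138,230]])/5+off
P=back("top",c,.138);print(P,P.mean(0))
e=np.roll(P,-1,0)-P;print(np.linalg.norm(e[:,:2],axis=1),np.degrees(np.arctan2(e[:,1],e[:,0])))
print("cam",np.linalg.inv(arm.camera_info("top")["view"])[:3,3])
print(back("top",np.array([[293,305],[293,290],[293,345]])/5+off,.144))
p0=P.mean(0)
# candidate foot positions, project outline on crop, both views
th=np.linspace(0,6.28,40)
a=cv2.imread("pics/cropt.png");b=cv2.imread("pics/crops.png")
F=back("top",np.array([[293,307]])/5+off,.15)[0]
def draw(F):
  for z,r in((.138,.014),(.150,.014),(.163,.012),(.192,.012)):
    C=np.c_[F[0]+r*np.cos(th),F[1]+r*np.sin(th),0*th+z]
    for n,im,o in(("top",a,off),("scene",b,np.array([240,150]))):
        cv2.polylines(im,[((proj(n,C)-o)*5).astype(int)],True,(0,255,0) if z<.16 else (255,255,0),1)
draw(F);print(F)
for n,im,o in(("top",a,off),("scene",b,np.array([240,150]))):
    cv2.polylines(im,[((proj(n,P)-o)*5).astype(int)],True,(0,0,255),1)
cv2.imwrite("pics/ov.png",cv2.resize(np.hstack([a,b]),(800,333)) if False else np.hstack([a[150:430,100:500],b[50:400,100:500][:280]]))
print(arm.read_state()["t"])
```

```text
[[0.602  0.0919 0.138 ]
 [0.5415 0.0392 0.138 ]
 [0.491  0.0979 0.138 ]
 [0.5505 0.1508 0.138 ]] [0.5463 0.095  0.138 ]
[0.0803 0.0774 0.0796 0.0782] [-138.9312  130.6566   41.6678  -48.8384]
cam [ 0.4892 -0.005   0.9282]
[[0.5225 0.0936 0.144 ]
 [0.5279 0.0936 0.144 ]
 [0.5081 0.0936 0.144 ]]
[0.5215 0.0928 0.15  ]
0.1
```

View pics/ov.png

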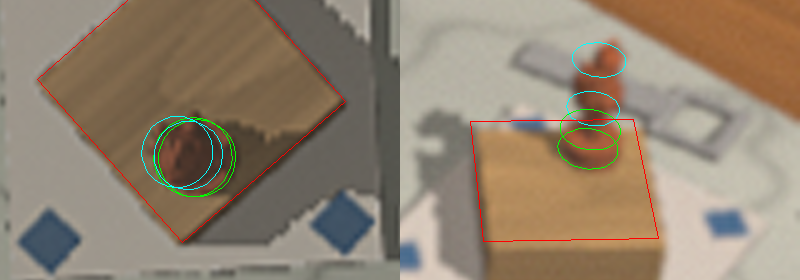

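The fitted foot rings match both views: foot ≈ (0.522, 0.093), plinth centre ≈ (0.546, 0.095). The push is about 24 mm, nearly along +x. I'll leave the fingers about 18 mm apart, so the two tips cradle the disc and keep it centred. The hand now goes to hover behind it.

Call:
{"api": "servo_tool", "payload": {"moves": [[0, 0, -0.014, 0, 0, 0.9], [0, 0, -0.013, 0, 0, 0.9], [0, 0, -0.013, 0, 0, 0.86], [-0.035, -0.035, 0, 0, 0, 0], [-0.035, -0.035, 0, 0, 0, 0], [-0.035, -0.035, 0, 0, 0, 0], [-0.035, -0.035, 0, 0, 0, 0], [-0.035, -0.035, 0, 0, 0, 0]], "hand": -0.59}}

```text
t: 0.9
tool_pos: [0.3617, -0.4721, 0.2624]
tcp_rot: [[0.0, -1.0, -0.0], [-1.0, -0.0, 0.0], [-0.0, 0.0, -1.0]]
wrist_force: [0.4, -0.8, -0.3]
gripper_width: 0.0274
```

Call:
{"api": "servo_tool", "payload": {"moves": [[-0.035, -0.006, 0, 0, 0, 0], [-0.035, -0.006, 0, 0, 0, 0], [-0.035, -0.006, 0, 0, 0, 0], [-0.035, -0.006, 0, 0, 0, 0], [-0.035, -0.006, 0, 0, 0, 0], [-0.035, -0.006, 0, 0, 0, 0], [-0.035, -0.006, 0, 0, 0, 0], [-0.035, -0.006, 0, 0, 0, 0]]}}

```text
t: 1.7
tool_pos: [0.4084, -0.1924, 0.2625]
tcp_rot: [[0.0, -1.0, -0.0], [-1.0, -0.0, -0.0], [0.0, 0.0, -1.0]]
wrist_force: [0.6, -0.1, -0.0]
gripper_width: 0.0181
```

Call:
{"api": "servo_tool", "payload": {"moves": [[-0.035, -0.006, 0, 0, 0, 0], [-0.035, -0.006, 0, 0, 0, 0], [-0.035, -0.006, 0, 0, 0, 0], [-0.035, -0.006, 0, 0, 0, 0], [-0.035, -0.006, 0, 0, 0, 0], [-0.035, -0.006, 0, 0, 0, 0], [-0.035, -0.006, 0, 0, 0, 0], [-0.035, -0.006, 0, 0, 0, 0]]}}

```text
t: 2.5
tool_pos: [0.4564, 0.0874, 0.2625]
tcp_rot: [[0.0, -1.0, -0.0], [-1.0, -0.0, -0.0], [0.0, 0.0, -1.0]]
wrist_force: [0.2, 0.4, 0.6]
gripper_width: 0.0183
```

Run:
```python
from h import *
s=arm.read_state();f=arm.grab_frame("wrist");cv2.imwrite("pics/w1.png",f);print(s["tool_pos"],s["t"])
q=proj("wrist",[[.5463,.095,.138],[.522,.093,.144]],s);print(q)
u,v=q[0].astype(int);x0,y0=u-85,v-70
print(x0,y0)
cv2.imwrite("pics/w1c.png",cv2.resize(f[y0:y0+150,x0:x0+170],None,fx=4,fy=4,interpolation=cv2.INTER_CUBIC))
```

```text
[0.4564 0.0874 0.2625] 2.5
[[245.8303  91.7628]
 [248.0687 119.7106]]
160 21
```

View pics/w1c.png

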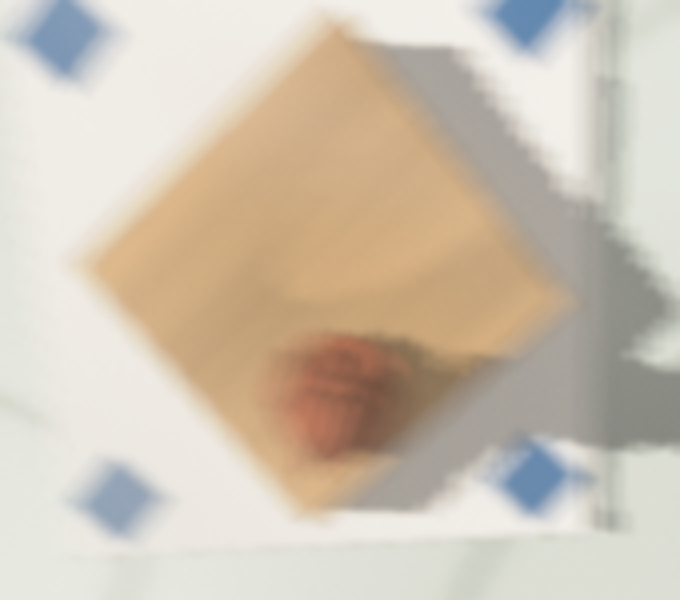

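Run:
```python
from h import *
s=arm.read_state();o=np.array([160,21])
c=np.array([[335,20],[577,300],[308,517],[82,262]])/4+o
P=back("wrist",c,.138,s);print(P,P.mean(0));e=np.roll(P,-1,0)-P;print(np.linalg.norm(e[:,:2],axis=1))
im=cv2.imread("pics/w1c.png");th=np.linspace(0,6.28,40)
F=back("wrist",np.array([[338,395]])/4+o,.15,s)[0];print(F)
for z,r,c in((.138,.014,(0,255,0)),(.150,.014,(0,255,0)),(.18,.012,(255,0,0))):
  for G,cc in ((F,c),):
    C=np.c_[G[0]+r*np.cos(th),G[1]+r*np.sin(th),0*th+z];cv2.polylines(im,[((proj("wrist",C,s)-o)*4).astype(int)],True,cc,1)
cv2.imwrite("pics/w1d.png",im[300:520,200:480].repeat(2,0).repeat(2,1))
```

```text
[[0.6002 0.1043 0.138 ]
 [0.5437 0.0492 0.138 ]
 [0.4936 0.1112 0.138 ]
 [0.5511 0.1618 0.138 ]] [0.5472 0.1066 0.138 ]
[0.0789 0.0798 0.0766 0.0757]
[0.523  0.1035 0.15  ]
```

View pics/w1d.png

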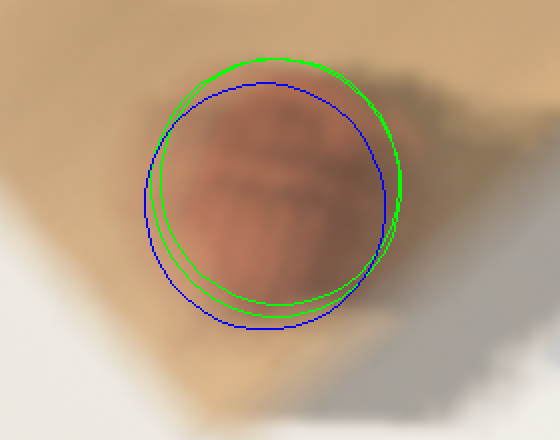

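The wrist picture is motion-blurred and disagrees with the top view by about 11 mm in y, because the arm had not settled. I'll let it settle and look again.

Call:
{"api": "servo_tool", "payload": {"moves": [[0, 0, 0, 0, 0, 0], [0, 0, 0, 0, 0, 0], [0, 0, 0, 0, 0, 0], [0, 0, 0, 0, 0, 0], [0, 0, 0, 0, 0, 0], [0, 0, 0, 0, 0, 0], [0, 0, 0, 0, 0, 0], [0, 0, 0, 0, 0, 0]]}}

```text
t: 3.35
tool_pos: [0.4566, 0.086, 0.2627]
tcp_rot: [[0.0, -1.0, 0.0], [-1.0, -0.0, -0.0], [0.0, -0.0, -1.0]]
wrist_force: [1.2, 0.4, -0.4]
gripper_width: 0.0178
```

Run:
```python
from h import *
s=arm.read_state();f=arm.grab_frame("wrist");cv2.imwrite("pics/w2.png",f);print(s["tool_pos"],s["t"],s["joint_velocities"])
x0,y0=160,21
im=cv2.resize(f[y0:y0+150,x0:x0+170],None,fx=4,fy=4,interpolation=cv2.INTER_CUBIC)
hsv=cv2.cvtColor(f,cv2.COLOR_BGR2HSV)
m=((hsv[...,0]<25)&(hsv[...,1]>60)).astype(np.uint8);n,l,st,ce=cv2.connectedComponentsWithStats(m)
k=l[95,240];c=max(cv2.findContours((l==k).astype(np.uint8),0,2)[0],key=cv2.contourArea)
print(st[k],cv2.minAreaRect(c)); r=cv2.boxPoints(cv2.minAreaRect(c))
P=back("wrist",r,.138,s);print(P,P.mean(0))
cv2.imwrite("pics/w2c.png",im)
```

```text
[0.4566 0.086  0.2627] 3.35 [-0.0017 -0.0005 -0.0015 -0.0011 -0.0007  0.0014 -0.0005]
[ 183   25  121  128 7964] ((243.65631103515625, 88.98023986816406), (92.40535736083984, 90.6202163696289), 48.289241790771484)
[[0.5527 0.1539 0.138 ]
 [0.601  0.0924 0.138 ]
 [0.5453 0.0368 0.138 ]
 [0.49   0.0993 0.138 ]] [0.5473 0.0956 0.138 ]
```

View pics/w2c.png

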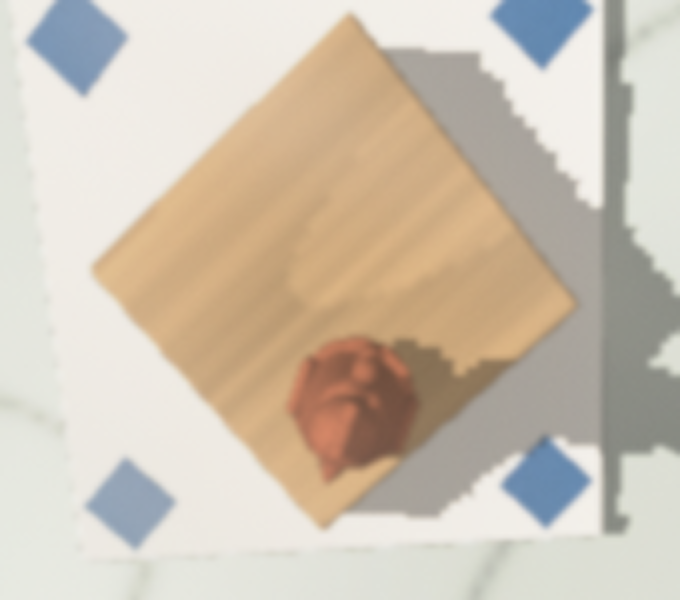

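Run:
```python
from h import *
s=arm.read_state();o=np.array([160,21])
P=back("wrist",np.array([[350,13],[578,303],[323,528],[92,268]])/4+o,.138,s);print(P.mean(0),np.linalg.norm(np.roll(P,-1,0)-P,axis=1))
print(back("wrist",np.array([[353,400],[288,400],[418,400],[353,335],[353,468]])/4+o,.147,s))
```

```text
[0.546  0.0955 0.138 ] [0.0783 0.0784 0.0784 0.0781]
[[0.5214 0.0915 0.147 ]
 [0.5213 0.1063 0.147 ]
 [0.5214 0.0768 0.147 ]
 [0.5355 0.0915 0.147 ]
 [0.5061 0.0916 0.147 ]]
```

Settled, the wrist view agrees with the top view: plinth centre (0.546, 0.0955), foot (0.5214, 0.0915–0.093). I'll turn the hand 7° to line up with the push and lower it behind the foot.

Call:
{"api": "servo_tool", "payload": {"moves": [[0, 0, 0.01, 0, 0, -0.58], [0, 0, 0.01, 0, 0, -0.58], [0.001, -0.015, 0, 0, 0, 0], [0.001, -0.015, 0, 0, 0, 0], [0, 0, 0.012, 0, 0, 0], [0, 0, 0.012, 0, 0, 0], [0, 0, 0.012, 0, 0, 0], [0, 0, 0.012, 0, 0, 0]]}}

```text
t: 4.2
tool_pos: [0.4858, 0.0876, 0.1932]
tcp_rot: [[0.121, -0.993, -0.001], [-0.993, -0.121, -0.0], [0.0, 0.001, -1.0]]
wrist_force: [1.0, 0.4, -0.0]
gripper_width: 0.0182
```

Call:
{"api": "servo_tool", "payload": {"moves": [[0, 0, 0.0085, 0, 0, 0], [0, 0, 0.0085, 0, 0, 0], [0, 0, 0.0085, 0, 0, 0], [0, 0, 0.0085, 0, 0, 0], [0, 0, 0.0085, 0, 0, 0], [0, 0, 0.005, 0, 0, 0], [0, 0, 0.005, 0, 0, 0], [0, 0, 0, 0, 0, 0]]}}

```text
t: 5.0
tool_pos: [0.4863, 0.0877, 0.1416]
tcp_rot: [[0.121, -0.993, -0.001], [-0.993, -0.121, -0.0], [0.0, 0.001, -1.0]]
wrist_force: [-0.8, -0.2, -0.5]
gripper_width: 0.0181
```

Run:
```python
from h import *
f0=arm.grab_frame("scene");s=arm.read_state();f=arm.grab_frame("wrist");print(s["tool_pos"],s["tcp_rot"],s["t"],s["wrist_force"])
cv2.imwrite("pics/w3.png",np.hstack([f[100:384,100:420],cv2.resize(f0[150:250,250:350],(284,284),interpolation=cv2.INTER_CUBIC)]))
```

```text
[0.4865 0.0878 0.142 ] [[ 0.1215 -0.9926 -0.0003]
 [-0.9926 -0.1215 -0.0001]
 [ 0.      0.0003 -1.    ]] 5.05 [-0.2359  0.4009 -0.2089]
```

View pics/w3.png

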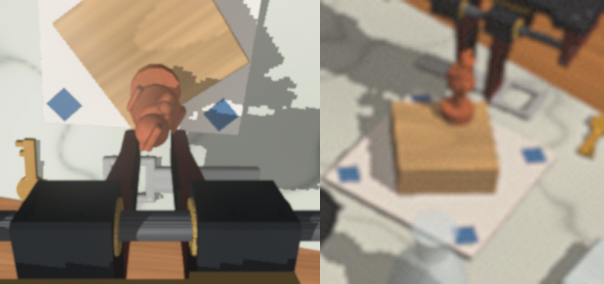

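The wrist view shows the cockerel ahead of the two tips, centred between them, with the tips just above the plinth and nothing touching. I'll start the slow push.

Call:
{"api": "servo_tool", "payload": {"moves": [[0, -0.0015, 0, 0, 0, 0], [0, -0.0015, 0, 0, 0, 0], [0, -0.0015, 0, 0, 0, 0], [0, -0.0015, 0, 0, 0, 0], [0, -0.0015, 0, 0, 0, 0], [0, -0.0015, 0, 0, 0, 0], [0, -0.0015, 0, 0, 0, 0], [0, -0.0015, 0, 0, 0, 0]]}}

```text
t: 5.9
tool_pos: [0.4987, 0.0892, 0.1421]
tcp_rot: [[0.121, -0.993, 0.0], [-0.993, -0.121, -0.0], [0.0, -0.0, -1.0]]
wrist_force: [0.2, 0.5, 0.6]
gripper_width: 0.018
```

Call:
{"api": "servo_tool", "payload": {"moves": [[0, -0.001, 0, 0, 0, 0], [0, -0.001, 0, 0, 0, 0], [0, -0.001, 0, 0, 0, 0], [0, -0.001, 0, 0, 0, 0], [0, -0.001, 0, 0, 0, 0], [0, -0.001, 0, 0, 0, 0], [0, -0.001, 0, 0, 0, 0], [0, -0.001, 0, 0, 0, 0]]}}

```text
t: 6.7
tool_pos: [0.5065, 0.0902, 0.1421]
tcp_rot: [[0.121, -0.993, -0.0], [-0.993, -0.121, -0.0], [0.0, 0.0, -1.0]]
wrist_force: [-0.8, -0.4, -0.1]
gripper_width: 0.0184
```

Call:
{"api": "servo_tool", "payload": {"moves": [[0, -0.001, 0, 0, 0, 0], [0, -0.001, 0, 0, 0, 0], [0, -0.001, 0, 0, 0, 0], [0, -0.001, 0, 0, 0, 0], [0, -0.001, 0, 0, 0, 0], [0, -0.001, 0, 0, 0, 0], [0, -0.001, 0, 0, 0, 0], [0, -0.001, 0, 0, 0, 0]]}}

```text
t: 7.5
tool_pos: [0.5145, 0.0912, 0.1421]
tcp_rot: [[0.121, -0.993, 0.0], [-0.993, -0.121, -0.0], [0.0, -0.0, -1.0]]
wrist_force: [-1.0, -0.9, 0.7]
gripper_width: 0.0178
```

Run:
```python
from h import *
f0=arm.grab_frame("scene");s=arm.read_state();f=arm.grab_frame("wrist");print(s["tool_pos"],s["t"],s["wrist_force"])
cv2.imwrite("pics/w4.png",np.hstack([cv2.resize(f[60:260,150:350],(400,400),interpolation=cv2.INTER_CUBIC),cv2.resize(f0[150:250,250:350],(400,400),interpolation=cv2.INTER_CUBIC)]))
```

```text
[0.5147 0.0912 0.1422] 7.55 [-0.5536 -0.8482  0.1213]
```

View pics/w4.png

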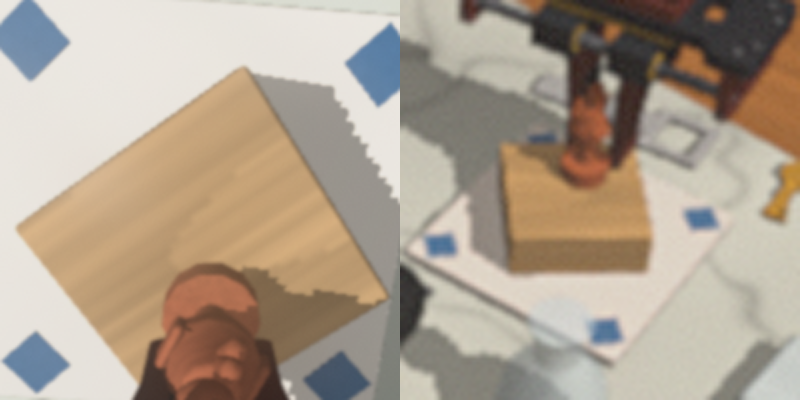

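Run:
```python
from h import *
s=arm.read_state();o=np.array([150,60])
print(s["tool_pos"])
g=lambda p,z:back("wrist",np.array(p)/2+o,z,s)
E=g([[210,264],[163,298],[260,300]],.150);print(E)
d=-s["tcp_rot"][:2,1];print("front-14mm",E[0,:2]-.014*d,"gap",(E[0,:2]-.014*d-s["tool_pos"][:2])@d)
C=g([[243,67],[388,298],[17,228]],.138);print(C,C[1:].mean(0))
```

```text
[0.5146 0.0912 0.1422]
[[0.5498 0.095  0.15  ]
 [0.5385 0.1067 0.15  ]
 [0.5412 0.08   0.15  ]]
front-14mm [0.5359 0.0933] gap 0.021387442881066056
[[0.6013 0.0925 0.138 ]
 [0.5421 0.0407 0.138 ]
 [0.5501 0.1508 0.138 ]] [0.5461 0.0957 0.138 ]
```

Foot now at ≈(0.536, 0.0933), sitting 21 mm ahead of the TCP as the cradle geometry predicts. It has about 10.3 mm left to go, plus about 1 mm towards +y.

Call:
{"api": "servo_tool", "payload": {"moves": [[-0.0001, -0.001, 0, 0, 0, 0], [-0.0001, -0.001, 0, 0, 0, 0], [-0.0001, -0.001, 0, 0, 0, 0], [-0.0001, -0.001, 0, 0, 0, 0], [-0.0001, -0.001, 0, 0, 0, 0], [-0.0001, -0.001, 0, 0, 0, 0], [-0.0001, -0.001, 0, 0, 0, 0], [-0.0001, -0.001, 0, 0, 0, 0]]}}

```text
t: 8.4
tool_pos: [0.5223, 0.093, 0.1421]
tcp_rot: [[0.121, -0.993, -0.0], [-0.993, -0.121, -0.0], [-0.0, 0.0, -1.0]]
wrist_force: [-0.7, 0.1, -0.6]
gripper_width: 0.0179
```

Call:
{"api": "servo_tool", "payload": {"moves": [[-0.0001, -0.0008, 0, 0, 0, 0], [-0.0001, -0.0008, 0, 0, 0, 0], [0, -0.0005, 0, 0, 0, 0], [0, 0, 0, 0, 0, 0], [0, 0, 0, 0, 0, 0], [0, 0, 0, 0, 0, 0], [0, 0, 0, 0, 0, 0], [0, 0, 0, 0, 0, 0]]}}

```text
t: 9.2
tool_pos: [0.5244, 0.0934, 0.1422]
tcp_rot: [[0.121, -0.993, 0.0], [-0.993, -0.121, 0.0], [0.0, -0.0, -1.0]]
wrist_force: [-0.3, -0.8, 0.5]
gripper_width: 0.0181
```

Call:
{"api": "servo_tool", "payload": {"moves": [[0, 0.001, 0, 0, 0, 0], [0, 0.002, 0, 0, 0, 0], [0, 0.003, 0, 0, 0, 0], [0, 0.004, 0, 0, 0, 0], [0, 0.005, 0, 0, 0, 0], [0, 0.005, 0, 0, 0, 0], [0, 0.005, 0, 0, 0, 0], [0, 0.005, 0, 0, 0, 0]]}}

```text
t: 10.0
tool_pos: [0.494, 0.0897, 0.1422]
tcp_rot: [[0.121, -0.993, 0.0], [-0.993, -0.121, -0.0], [0.0, -0.0, -1.0]]
wrist_force: [0.6, -0.6, -0.3]
gripper_width: 0.0183
```

Call:
{"api": "servo_tool", "payload": {"moves": [[0, 0.005, 0, 0, 0, 0], [0, 0, 0, 0, 0, 0], [0, 0, 0, 0, 0, 0], [0, 0, 0, 0, 0, 0], [0, 0, 0, 0, 0, 0], [0, 0, 0, 0, 0, 0], [0, 0, 0, 0, 0, 0], [0, 0, 0, 0, 0, 0]]}}

```text
t: 10.8
tool_pos: [0.4896, 0.0892, 0.1421]
tcp_rot: [[0.121, -0.993, 0.0], [-0.993, -0.121, 0.0], [-0.0, -0.0, -1.0]]
wrist_force: [0.5, 0.8, -0.1]
gripper_width: 0.0177
```

Run:
```python
from h import *
f0=arm.grab_frame("scene");s=arm.read_state();f=arm.grab_frame("wrist");print(s["tool_pos"],s["t"],s["wrist_force"])
q=proj("wrist",[.546,.0955,.150],s)[0];print(q)
u,v=np.round(q).astype(int);print(u-70,v-70)
cv2.imwrite("pics/w5.png",np.hstack([cv2.resize(f[v-70:v+70,u-70:u+70],(420,420),interpolation=cv2.INTER_CUBIC),cv2.resize(f0[150:240,255:335],(373,420),interpolation=cv2.INTER_CUBIC)]))
```

```text
[0.4896 0.0891 0.1421] 10.85 [-0.46    0.5714 -0.1014]
[255.0842 152.8217]
185 83
```

View pics/w5.png

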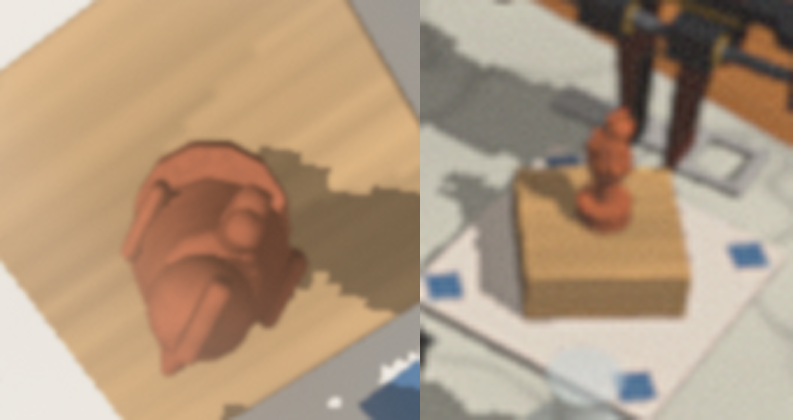

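Run:
```python
from h import *
s=arm.read_state();o=np.array([185,83])
E=back("wrist",np.array([[213,141],[137,200],[288,200]])/3+o,.150,s);print(E)
d=-s["tcp_rot"][:2,1];print("foot c",E[0,:2]-.014*d)
# colour-based plinth refs: draw predicted foot circle
```

```text
[[0.5576 0.0965 0.15  ]
 [0.546  0.1083 0.15  ]
 [0.5492 0.0824 0.15  ]]
foot c [0.5437 0.0948]
```

The cockerel is upright at ≈(0.544–0.5455, 0.095), against a target of (0.546, 0.0955). I'll raise the hand clear and check it against the plinth outline.

Call:
{"api": "servo_tool", "payload": {"moves": [[0, 0.01, -0.005, 0, 0, 0], [0, 0.01, -0.01, 0, 0, 0], [0, 0.01, -0.02, 0, 0, 0], [0, 0, -0.025, 0, 0, 0], [0, 0, -0.025, 0, 0, 0], [0, 0, -0.025, 0, 0, 0], [0, 0, -0.01, 0, 0, 0], [0, 0, 0, 0, 0, 0]]}}

```text
t: 11.7
tool_pos: [0.4601, 0.0857, 0.2637]
tcp_rot: [[0.121, -0.993, 0.003], [-0.993, -0.121, 0.0], [0.0, -0.003, -1.0]]
wrist_force: [0.2, -0.4, -0.6]
gripper_width: 0.0182
```

Call:
{"api": "servo_tool", "payload": {"moves": [[0, 0, 0, 0, 0, 0], [0, 0, 0, 0, 0, 0], [0, 0, 0, 0, 0, 0], [0, 0, 0, 0, 0, 0], [0, 0, 0, 0, 0, 0], [0, 0, 0, 0, 0, 0], [0, 0, 0, 0, 0, 0], [0, 0, 0, 0, 0, 0]]}}

```text
t: 12.5
tool_pos: [0.4598, 0.0855, 0.2622]
tcp_rot: [[0.121, -0.993, 0.0], [-0.993, -0.121, 0.0], [0.0, -0.0, -1.0]]
wrist_force: [-0.1, -0.1, -0.2]
gripper_width: 0.0179
```

Run:
```python
from h import *
s=arm.read_state();f=arm.grab_frame("wrist");t=arm.grab_frame("top");cv2.imwrite("pics/t6.png",t);print(s["tool_pos"],s["t"])
q=proj("wrist",[.546,.0955,.144],s)[0];u,v=np.round(q).astype(int);x0,y0=u-65,max(v-65,0);print(x0,y0)
k=3
im=cv2.resize(f[y0:y0+130,x0:x0+130],None,fx=k,fy=k,interpolation=cv2.INTER_CUBIC)
im2=cv2.resize(t[170:250,165:245],None,fx=390/80,fy=390/80,interpolation=cv2.INTER_CUBIC)
th=np.linspace(0,6.28,60)
for z in(.138,.150):
  C=np.c_[.546+.014*np.cos(th),.0955+.014*np.sin(th),0*th+z]
  cv2.polylines(im,[((proj("wrist",C,s)-[x0,y0]+.5)*k).astype(int)],True,(0,255,0),1)
  cv2.polylines(im2,[((proj("top",C)-[165,170]+.5)*390/80).astype(int)],True,(0,255,0),1)
cv2.imwrite("pics/w6.png",np.hstack([im,im2]))
```

```text
[0.4598 0.0855 0.2622] 12.5
190 30
```

View pics/w6.png

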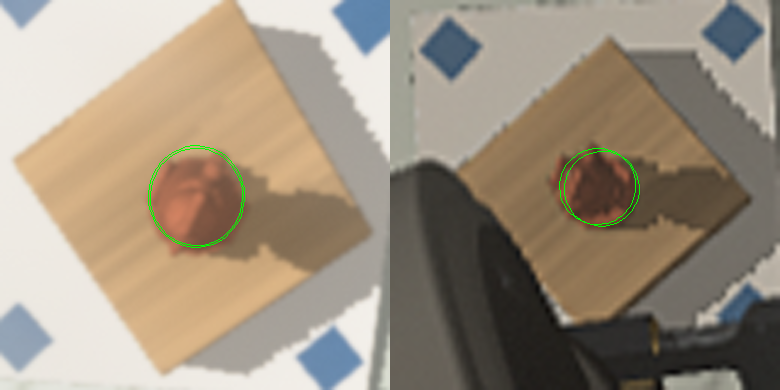

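Upright, and the foot is within 2–3 mm of the target ring. The wrist view suggests it is slightly short in x, so I'll measure its edges numerically.

Run:
```python
from h import *
s=arm.read_state();f=arm.grab_frame("wrist");t=cv2.imread("pics/t6.png")
for n,im in(("wrist",f),("top",t)):
  lab=cv2.cvtColor(im,cv2.COLOR_BGR2LAB).astype(int)
  q=np.round(proj(n,[.546,.0955,.15],s)[0]).astype(int)
  rg=lab[...,1]-lab[...,2]   # red minus yellow
  print(n,q); print("col",[(v,rg[v,q[0]-2:q[0]+3].mean().round(0),lab[v,q[0]-2:q[0]+3,1].mean().round(0)) for v in range(q[1]-20,q[1]+20)] if 0 else "")
  w=rg[q[1]-30:q[1]+30,q[0]-30:q[0]+30]; m=(w>(-4 if 0 else (np.percentile(w,97)+np.median(w))/2)).astype(np.uint8)
  k,l,st,_=cv2.connectedComponentsWithStats(m);i=1+st[1:,4].argmax();c=st[i];print(c)
  x,y,W,H=c[:4];x+=q[0]-30;y+=q[1]-30
  ed=np.array([[x+W/2-.5,y-.5],[x+W/2-.5,y+H-.5],[x-.5,y+H/2-.5],[x+W-.5,y+H/2-.5]])
  print(back(n,ed,.150,s)[:,:2].tolist())
  for r in (l==i).astype(int)[::2]: 
    if r.any(): print("".join(".#"[a] for a in r))
```

```text
wrist [255  95]
col 
[ 14  16  34  34 861]
[[0.5579905967417611, 0.09654914129952738], [0.5299245635920422, 0.09309095090910585], [0.5423786978167505, 0.10961262170902564], [0.546000700273617, 0.08008405397762507]]
....................................####....................
.........................################...................
...................######################...................
..................########################..................
.................###########################................
................#############################...............
...............###############################..............
..............################################..............
...............#################################............
...............#################################............
...............#################################............
................##############################..............
................#############################...............
.................###########################................
...................############
[... 455 characters left out ...]
.............................
.......####.................................................
....#.######................................................
....#.###..##...............................................
.......###.#..#.............................................
.......##.##.###............................................
.###..##.#########..........................................
###....######.#.##..........................................
#.......##########.#........................................
.####...#########.###.......................................
........##.##.##.###.#..............######..................
.......#######.#######.#.......##########...................
```

The foot is at ≈(0.544, 0.0955), within about 2 mm of the centre in the wrist view. That is as good as the calibration, so I won't nudge it again. I'll move the hand well away and check that the bystanders haven't moved.

Call:
{"api": "servo_tool", "payload": {"moves": [[0.01, 0, -0.02, 0, 0, 0], [0.02, 0, -0.02, 0, 0, 0], [0.03, 0, -0.02, 0, 0, 0], [0.03, 0, -0.01, 0, 0, 0], [0.03, 0, 0, 0, 0, 0], [0.03, 0, 0, 0, 0, 0], [0.03, 0, 0, 0, 0, 0], [0.03, 0, 0, 0, 0, 0]]}}

```text
t: 13.45
tool_pos: [0.4853, -0.1242, 0.3323]
tcp_rot: [[0.121, -0.993, 0.0], [-0.993, -0.121, -0.0], [0.0, -0.0, -1.0]]
wrist_force: [0.4, -0.3, -0.0]
gripper_width: 0.0179
```

Call:
{"api": "servo_tool", "payload": {"moves": [[0.03, 0, 0, 0, 0, 0], [0.03, 0, 0, 0, 0, 0], [0.02, 0, 0, 0, 0, 0], [0.01, 0, 0, 0, 0, 0], [0, 0, 0, 0, 0, 0], [0, 0, 0, 0, 0, 0], [0, 0, 0, 0, 0, 0], [0, 0, 0, 0, 0, 0]]}}

```text
t: 14.25
tool_pos: [0.4964, -0.2111, 0.3323]
tcp_rot: [[0.123, -0.992, 0.0], [-0.992, -0.123, 0.0], [-0.0, -0.0, -1.0]]
wrist_force: [-0.1, 0.2, 0.2]
gripper_width: 0.0176
```

Run:
```python
from h import *
t=arm.grab_frame("top");a=cv2.imread("pics/top0.png");s=arm.read_state();print(s["tool_pos"],s["t"])
d=(cv2.absdiff(t,a).max(2)>40).astype(np.uint8);n,l,st,_=cv2.connectedComponentsWithStats(d);print(st[1:][st[1:,4]>8])
cv2.imwrite("pics/t7.png",np.hstack([cv2.resize(t[80:320,40:360],(400,300)),cv2.resize(t[160:260,150:283],(400,300),interpolation=cv2.INTER_CUBIC)]))
```

```text
[ 0.4963 -0.2113  0.3323] 14.3
[[ 499  180   12   15  117]
 [ 502  186   10   70  468]
 [ 367  190  109   83 6338]
 [ 201  200   36   29  410]
 [ 221  205   12    3   13]
 [ 250  207   17   24  230]
 [ 234  220   12   10   50]
 [ 497  258    3    8   14]
 [ 475  261   10    9   19]
 [ 498  267    2    6   10]
 [ 486  270    9    4   10]]
```

View pics/t7.png

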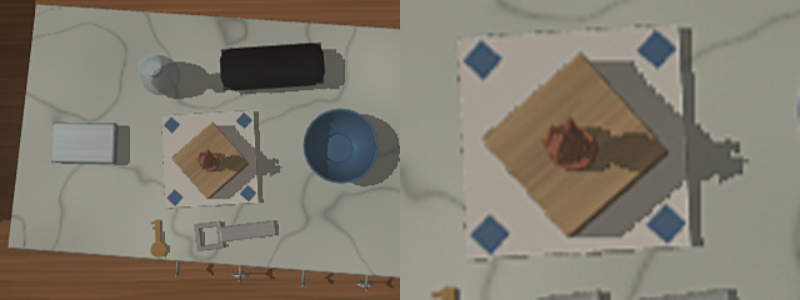

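The cockerel stands upright mid-plinth. The only differences from the first picture are the cockerel, its shadow and the arm, so I'm handing in.

```bash
python3 -c "
from bench import arm
print(arm.sign_off())"
```

```text
the job is handed in; nothing more can be done
None
```

The cockerel now stands upright in the middle of the plinth, and the job is handed in at about 14 s of the 48 s allowed. I slid it about 23 mm by its foot at about 10 mm/s, with two fingertips set 18 mm apart behind the foot. Then I backed straight off, lifted and moved the hand well away.

**Position:** the wrist camera puts the foot at about (0.544, 0.0955), and the plinth centre is (0.546, 0.0955). The fingertip position instead suggested about 0.5455 in x. The two disagree by about 1.5 mm, so any remaining offset is 2 mm or less. That is within the camera calibration, so I did not nudge it again. My automatic outline check failed on the top view, because the arm and low contrast confused it, so I judged that view by eye.

**Force:** measured wrist force stayed within sensor noise, about 1.5 N, at every reading.

**Everything else:** comparing top views from before and after shows only the cockerel, its shadow and the arm changed, so the other objects on the ledge are where they were.

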